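Put the sewing things back in their fitted holders

TASK

Tidy the hat bench: put each of the four sewing things into the wooden holder made for it - the thick cream thread spool standing in the wider round cup, the thin dark thread spool standing in the narrower round cup, the wax cake flat in the broad rectangular dish, and the needle case in the long narrow trough, both lying lengthwise in theirs. Each must sit fully down on its holder's floor. Do not knock the spools over, and leave the jar and the clip clamp where they are.

Things in the scene. Friction and masses are not known exactly. Their poses are not given: they have to be found in the camera images.
- thick_spool: thick spool of cream thread with wooden flanges, standing on end on the bench: diameter 33, height 58 mm, about 40 g. Origin at the centre of its underside, z up along its axis
- thin_spool: thin spool of dark blue thread with pale flanges, standing on end on the bench: diameter 24, height 46 mm, about 30 g. Origin at the centre of its underside, z up along its axis
- wax_cake: brown block of beeswax lying flat: 33 mm along its x, 46 mm along its y, 17 mm high, about 30 g. Origin at the centre of its underside
- needle_case: brown turned needle case, a closed tube lying on the bench: 13 mm across (x), 73 mm long (y), 13 mm high, about 20 g; it does not roll. Origin at the centre of its underside
- big_cup: wider round wooden cup, fixed to the bench: inner diameter 50, wall 6 mm thick, foot disc diameter 70, rim 24 mm above the bench, inner floor (cork) 5 mm above the bench. Origin at the centre of its underside, z up
- small_cup: narrower round wooden cup, fixed to the bench: inner diameter 38, wall 6 mm thick, foot disc diameter 58, rim 18 mm above the bench, inner floor (cork) 5 mm above the bench. Origin at the centre of its underside, z up
- wax_dish: broad low rectangular wooden dish, fixed to the bench: inside 47 mm along its x and 60 mm along its y, walls 5 mm thick, rim 7 mm and inner floor (cork) 3 mm above the bench. Origin at the centre of its underside
- needle_trough: long narrow low wooden trough, fixed to the bench: inside 29 mm along its x and 87 mm along its y, walls 5 mm thick, rim 7 mm and inner floor (cork) 3 mm above the bench. Origin at the centre of its underside
- jar: bystander: clear jar with an orange lid, diameter 64, height 72 mm, loose. Origin at the centre of its underside
- clip_clamp: bystander: blue and white clip clamp lying flat, 22 by 83 mm (along its y), 28 mm high, loose. Origin at the centre of its underside
There are look-alikes about, which are no part of the job. Leave any pink or turquoise look-alike of the thin_spool alone.

How it is judged:
By the outcome, as a careful person would: the job done as asked, in the order asked, and still so for the second after the job is handed in, with the robot touching nothing.
It also fails if it takes over 88 s, if anything falls off the work surface, if the arm or the gripper's body presses on something with over 40 N, if the wrist force passes 120 N, or if a joint passes its speed limit or range.

ROBOT

A 7-joint arm with a two-finger parallel gripper is mounted at the origin on a cart in front of the work surface, level with it; the furniture and walls round the work are solid. World frame = base frame: x ahead of the robot, y to its left, z up, the work surface at z = 0. Lengths are in m, angles in rad, forces in N, time in s.
With the tool pointing down it reaches from about 0.4 to 0.85 m from the base axis. Payload 6.9 kg.
Tool frame: the origin (TCP) lies at the very end of the fingers, on their centre line; the grasp point (between the pads) lies 19 mm behind it (grasp_offset is the distance from the TCP to the grasp point, in m); z points along the fingers, y is the direction in which the jaws open and shut (so a half turn about z gives the same grasp; the last joint's range is limited). The gripper opens to 85 mm and grips with 20 to 120 N. Pads are 22 mm wide; open, the fingers measure 114 mm over their backs; the gripper's body (76 mm by 85 mm) begins 54 mm behind the grasp point. The pads swing forward as they close: fully open they stand 13 mm farther back than shut.
Start: joints at [1.252, 0.507, -0.238, 1.5, 0.126, 1.149, -0.155], TCP at [0.257, -0.57, 0.231] pointing down, gripper open.
Joint ranges: [-3.08, 3.08], [-0.24, 2.05], [-1.43, 1.35], [0, 2.5], [-1.52, 4.66], [0.17, 1.96], [-2.89, 2.89]. Speed limits (rad/s): [2.39, 2.39, 3.14, 3.14, 3.14, 3.14, 3.14].

INTERFACE

Orientations are given as a rotation vector (axis times angle).
In Python, from station import move_ptp, move_straight, movej, command_gripper, hold, inverse_kinematics, observe, get_image, camera_model, IKError, finish_job, grasp_offset gives the robot as it stands. Calls block until the motion is done:
- move_ptp(position, orientation): joint-space move of the TCP to a pose.
- move_straight(position, ori=None, rate=0.15): straight line of the TCP; ori=None keeps the orientation; rate is the mean speed in m/s.
- movej(angles): joint-space move.
- command_gripper(opening, squeeze=None): opening from 0.0 (shut) to 1.0 (fully open); squeeze is the grip in N (None keeps the last); returns when the fingers have stopped.
- hold(seconds).
- inverse_kinematics(position, orientation): joint angles nearest the present ones, or None.
- observe(): the state.
- get_image(name): name is "side" or "top"; returns (picture, depth): 420x560x3 uint8, red, green, blue; 420x560 float32, m along the optical axis (not along the pixel's ray), 0 where there is no reading.
- camera_model(name): a dict with "camera_matrix" (3x3 intrinsics, pixels), "R" (3x3) and "t" (3): a world point X has camera coordinates R X + t. Camera axes: x right, y down, z forward; pixel columns grow to the right and rows downward; lengths in m; the calibration is good to about 2 mm. A picture is of the moment at which its call begins. camera_model takes no time and is no camera call.
A pose or a line that the arm cannot do raises IKError and nothing moves.
- finish_job(): hands the job in, once; it reports no verdict.
The state is a dict: "clock": time; "qpos": joint angles; "qvel": joint speeds; "effort": joint torques, N m; "tool_pos": TCP position; "tcp_rot": TCP orientation; "wrist_force": force on the tool from outside, world axes, zero at the start; "ft_torque": the same for the moment, N m; "grip_width": opening from 0.0 (shut) to 1.0 (fully open).
Only numpy, scipy, OpenCV 4.12 (cv2) and the standard library are available. Lean on these libraries where they do the work, as an engineer would, in place of code of your own. Each camera call takes 0.05 s, during which the arm holds its last target.

## Working session

There is one attempt and no reset: what is moved stays moved. The work goes in short steps, each a Python script; the robot and the scene stay as the last script left them, time stands still between calls to the robot, and variables do not carry over. Pictures are saved under pics/ and viewed, and the job is handed in when it is done.

```bash
mkdir -p pics; ls
python3 - <<'E'
from station import *
import cv2,numpy as np
for n in ("top","side"):
    im,d=get_image(n); cv2.imwrite(f"pics/{n}0.png",cv2.cvtColor(im,cv2.COLOR_RGB2BGR)); np.savez(f"{n}0.npz",im=im,d=d)
    m=camera_model(n); print(n,m)
s=observe(); print(s["clock"],s["tool_pos"],s["tcp_rot"],s["grip_width"], grasp_offset)
E
```

```text
pics
top {'camera_matrix': array([[449.18842285,   0.        , 274.29427777],
       [  0.        , 449.18842285, 212.52224435],
       [  0.        ,   0.        ,   1.        ]]), 'R': array([[ 0.01917944, -0.99964429, -0.01853244],
       [-0.9958281 , -0.01744576, -0.08956583],
       [ 0.08921066,  0.02017295, -0.99580847]]), 't': array([0.10776138, 0.49416858, 1.18046286])}
side {'camera_matrix': array([[392.76106427,   0.        , 271.75360842],
       [  0.        , 392.76106427, 215.24281988],
       [  0.        ,   0.        ,   1.        ]]), 'R': array([[-0.97431739, -0.2247884 , -0.01325913],
       [-0.1013589 ,  0.49038448, -0.86559196],
       [ 0.2010771 , -0.84201736, -0.50057443]]), 't': array([0.50040187, 0.03794643, 0.90400098])}
0.1 [ 0.25677921 -0.56931142  0.23050649] [-3.06976281e+00 -6.60425535e-01  5.73665966e-04] 1.0001888246003292 0.0187
```

View pics/top0.png

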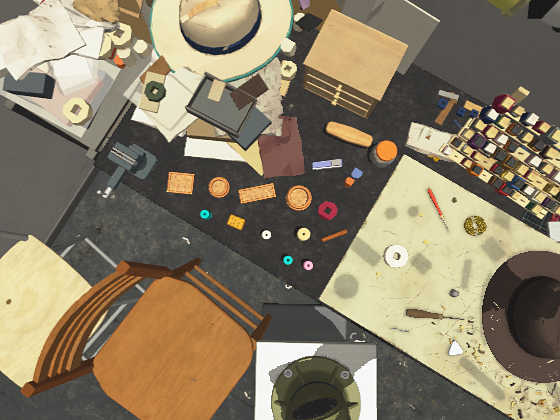

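View pics/side0.png

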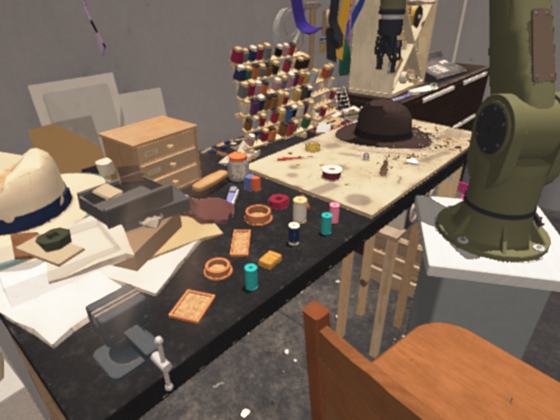

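Run:
```python
import cv2
a=cv2.imread("pics/top0.png")[140:290,150:400]; cv2.imwrite("pics/top0c.png",cv2.resize(a,(800,480),interpolation=cv2.INTER_CUBIC))
a=cv2.imread("pics/side0.png")[150:330,160:360]; cv2.imwrite("pics/side0c.png",cv2.resize(a,(660,594),interpolation=cv2.INTER_CUBIC))
```

```text
(no output)
```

View pics/top0c.png

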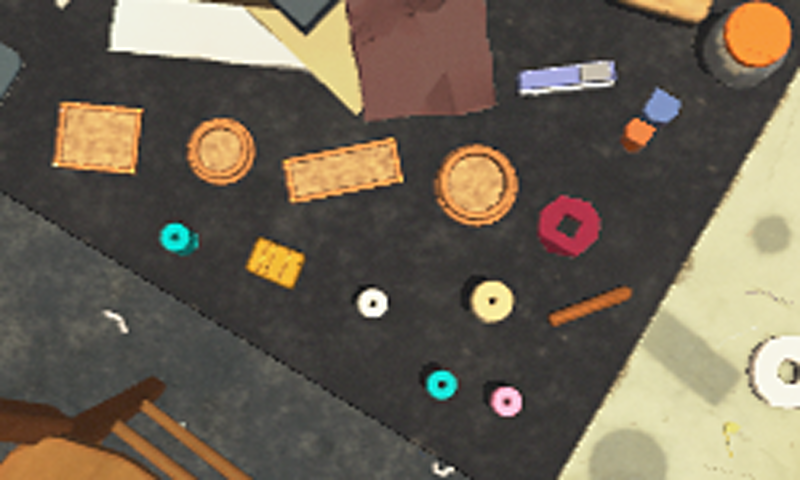

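View pics/side0c.png

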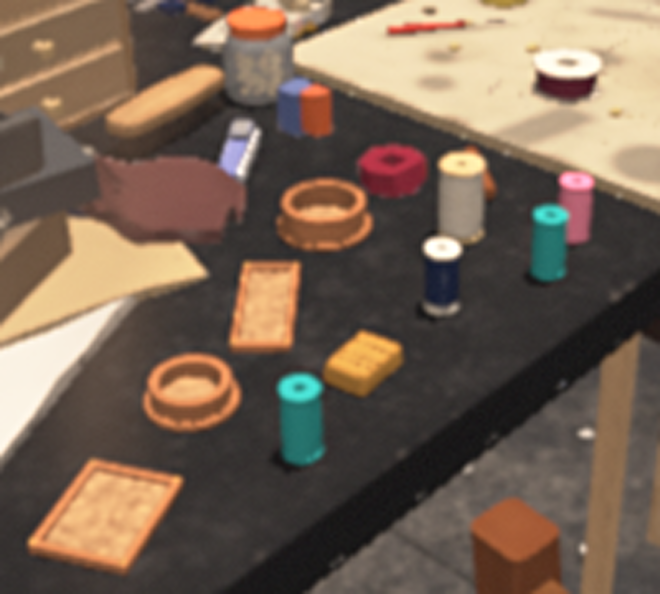

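```bash
cat > h.py <<'E'
import numpy as np,cv2
from station import *
def world(n,d):
    m=camera_model(n);K=np.array(m["camera_matrix"]);R=np.array(m["R"]);t=np.array(m["t"])
    v,u=np.mgrid[0:d.shape[0],0:d.shape[1]]
    p=np.stack([(u-K[0,2])/K[0,0]*d,(v-K[1,2])/K[1,1]*d,d],-1)
    return (p-t)@R
def ray(n,u,v,z):
    m=camera_model(n);K=np.array(m["camera_matrix"]);R=np.array(m["R"]);t=np.array(m["t"])
    c=-R.T@t; r=R.T@np.linalg.inv(K)@np.array([u,v,1.]); return c+r*(z-c[2])/r[2]
def proj(n,X):
    m=camera_model(n);K=np.array(m["camera_matrix"]);p=K@(np.array(m["R"])@np.array(X)+m["t"]);return p[:2]/p[2]
E
python3 - <<'E'
from h import *
f=np.load("top0.npz");d=f["d"];W=world("top",d);Z=W[...,2]
print(proj("top",[0,0,0]))
px={"thick":(304,234),"thin":(266,234.5),"wax":(236,222),"needle":(335,236),"bigcup":(299,198),"smallcup":(219,187),"dish":(180,183),"trough":(257,193),"ring":(328,211),"jar":(386,150),"clamp":(327,164),"bench":(285,225)}
for k,(u,v) in px.items(): print(k,W[int(v),int(u)].round(4))
mask=((Z>0.004)&(Z<0.09)).astype(np.uint8)
sub=np.zeros_like(mask);sub[135:290,150:400]=mask[135:290,150:400]
n,l,st,c=cv2.connectedComponentsWithStats(sub,connectivity=4)
for i in range(1,n):
    if st[i,4]<12: continue
    P=W[l==i]; zt=np.percentile(P[:,2],90); Q=P[P[:,2]>zt-0.006][:,:2]
    r=cv2.minAreaRect((Q*1000).astype(np.float32))
    print(i,c[i].round(1),st[i,4],"zt",zt.round(4),"mean",Q.mean(0).round(4),"rect",np.round(r[0],1),np.round(r[1],1),round(r[2],1))
a=(np.clip(Z/0.08,0,1)*255).astype(np.uint8)[140:290,150:400]
cv2.imwrite("pics/h0.png",cv2.resize(a,(800,480),interpolation=cv2.INTER_NEAREST))
E
```

```text
[315.29951894 400.56272622]
thick [4.37e-01 3.55e-02 4.00e-04]
thin [0.435  0.1386 0.0038]
wax [0.4652 0.2195 0.0174]
needle [ 0.4327 -0.0471  0.0127]
bigcup [0.5351 0.0505 0.001 ]
smallcup [0.561  0.2698 0.0067]
dish [ 0.5717  0.3795 -0.0023]
trough [0.5468 0.1656 0.0022]
ring [ 0.5008 -0.0289  0.0012]
jar [ 0.6549 -0.1699  0.0743]
clamp [ 0.6272 -0.0235  0.0178]
bench [0.4603 0.0875 0.005 ]
2 [252.8 152.5] 3395 zt 0.0595 mean [0.6808 0.1889] rect [670.9 214.1] [ 41.6 267.1] 1.6
4 [356.8 139.3] 319 zt 0.0379 mean [ 0.6932 -0.1044] rect [689.2 -93.8] [30.7 96.7] 0.6
27 [383.3 153.5] 546 zt 0.0741 mean [ 0.6547 -0.1716] rect [ 654.1 -171.9] [49.4 51.3] 8.9
66 [152.3 161.1] 86 zt 0.0131 mean [0.63   0.4558] rect [629.1 453.4] [47.7 18.1] 3.6
90 [326.7 164.1] 252 zt 0.0273 mean [ 0.6299 -0.037 ] rect [627.7 -24.6] [19.1 77.6] 8.6
103 [374.1 246.5] 4888 zt 0.0156 mean [ 0.4052 -0.1521] rect [ 421.9 -192.6] [170.3 399.6] 60.1
123 [352.9 177.4] 181 zt 0.0496 mean [ 0.5835 -0.0867] rect [588.7 -91.4] [22.1 52. ] 49.3
150 [170.1 178.9] 45 zt 0.0093 mean [0.5813 0.4053] rect [580.8 402.9] [15
[... 894 characters left out ...]
.3 210.3] 263 zt 0.0239 mean [ 0.5016 -0.0257] rect [501.7 -25.7] [47.3 47.3] 46.0
474 [205.7 214.2] 84 zt 0.0486 mean [0.4839 0.3002] rect [482.9 300.3] [21.5 19.2] 1.0
496 [236.  221.6] 198 zt 0.0183 mean [0.4666 0.2209] rect [466.7 220.9] [42.6 30.6] 69.1
584 [303.4 233.8] 128 zt 0.0608 mean [0.4357 0.0392] rect [435.8  39.5] [28.7 28.6] 0.4
591 [334.6 234.9] 118 zt 0.0148 mean [ 0.4357 -0.0466] rect [435.1 -45.5] [12.2 72.1] 21.9
594 [266.4 234.5] 68 zt 0.0484 mean [0.4325 0.1367] rect [433.2 137. ] [21.2 21.2] 90.0
700 [287.9 259.8] 61 zt 0.0489 mean [0.3665 0.0785] rect [366.5  79.1] [19.4 21.7] 34.7
718 [308.  265.1] 68 zt 0.0488 mean [0.3547 0.026 ] rect [354.8  26.1] [20.7 20.8] 1.4
```

View pics/h0.png

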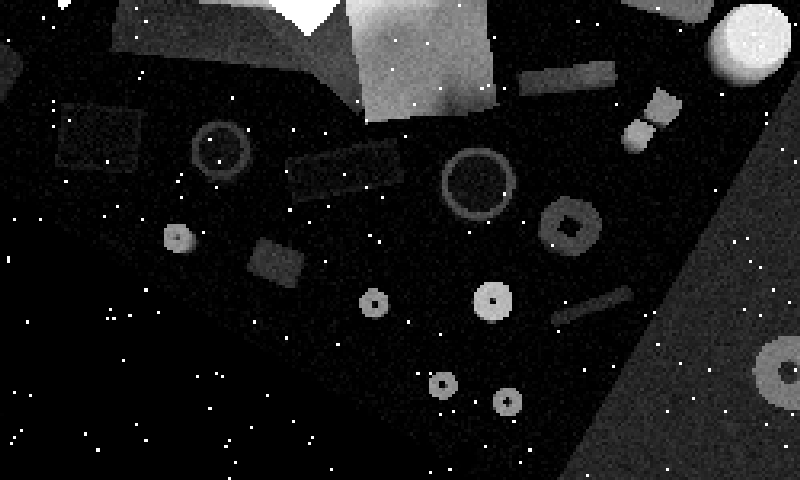

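Run:
```python
from h import *
for n in ("top","side"):
    f=np.load(n+"0.npz");im=f["im"];hsv=cv2.cvtColor(im,cv2.COLOR_RGB2HSV)
    m=((hsv[...,0]>3)&(hsv[...,0]<30)&(hsv[...,1]>80)&(hsv[...,2]>90)).astype(np.uint8)
    for name,X in {"dish":(.566,.379,.005),"trough":(.545,.167,.005),"wax":(.4667,.2209,.017),"needle":(.435,-.046,.013),"bigcup":(.536,.051,.005),"smallcup":(.561,.27,.005)}.items():
        u,v=proj(n,X); 
        if not m[int(v),int(u)]: print(n,name,"off mask"); 
        k,l=cv2.connectedComponents(m,connectivity=4); i=l[int(v),int(u)]
        if i==0: continue
        cs,_=cv2.findContours((l==i).astype(np.uint8),0,cv2.CHAIN_APPROX_NONE)
        c=cs[0][:,0,:]
        zz={"dish":.006,"trough":.006,"wax":.016,"needle":.008,"bigcup":.005,"smallcup":.005}[name]
        P=np.array([ray(n,a,b,zz)[:2] for a,b in c])*1000
        r=cv2.minAreaRect(P.astype(np.float32)); M=cv2.moments(P.astype(np.float32))
        print(n,name,"rect",np.round(r[0],1),np.round(r[1],1),round(r[2],1),"cen",round(M['m10']/M['m00'],1),round(M['m01']/M['m00'],1))
```

```text
top dish rect [571.7 377.7] [72.9 57.4] 85.8 cen 571.7 377.9
top trough rect [546.6 166.8] [38.9 99.1] 12.4 cen 546.7 166.7
top wax rect [466.1 221. ] [44.3 31.5] 69.2 cen 466.3 220.9
top needle rect [435.2 -45.6] [11.3 74.2] 21.2 cen 435.1 -45.6
top bigcup rect [535.5  52.2] [69.4 68.7] 64.1 cen 536.0 52.4
top smallcup rect [561.3 271.5] [55.3 57.8] 1.0 cen 561.7 271.2
side dish rect [572.2 376.4] [78.5 62.4] 85.7 cen 572.4 376.4
side trough rect [547.3 166.3] [ 43.4 107. ] 12.2 cen 547.3 166.0
side wax rect [465.2 228.5] [58.5 42.7] 69.2 cen 465.2 228.3
side needle rect [447.2 -44.1] [40.1 84.6] 19.1 cen 446.9 -53.8
side bigcup rect [540.1  36.8] [ 69.6 105.5] 13.0 cen 540.3 37.3
side smallcup rect [564.6 264.8] [58.1 77. ] 18.0 cen 564.8 265.1
```

```bash
cat >> h.py <<'E'
from scipy.spatial.transform import Rotation as Ro
def ori(deg):
    p=np.radians(deg);y=np.array([np.cos(p),np.sin(p),0]);z=np.array([0,0,-1.]);x=np.cross(y,z)
    return Ro.from_matrix(np.stack([x,y,z],1)).as_rotvec()
E
python3 - <<'E'
from h import *
for n,x,y,zs,angs in [("thick",.4358,.0393,(.12,.028),(90,-90)),("big",.5365,.0512,(.15,.033),(90,-90)),("thin",.4328,.1369,(.12,.018),(90,-90)),("small",.5612,.2697,(.15,.023),(90,-90)),("wax",.4664,.2209,(.12,.006),(-20.8,159.2)),("dish",.572,.377,(.12,.009),(-4.2,175.8)),("needle",.4352,-.0457,(.12,.004),(21.5,201.5)),("trough",.547,.1665,(.12,.0085),(12.4,192.4))]:
    for a in angs:
        for z in zs:
            q=inverse_kinematics([x,y,z],ori(a)); print(n,a,z,None if q is None else np.round(q,2))
E
```

```text
thick 90 0.12 [ 0.52  0.5  -0.97  2.12  0.58  0.81  0.76]
thick 90 0.028 [ 0.35  0.62 -0.74  2.22  0.79  0.58  0.58]
thick -90 0.12 [ 0.2   0.39 -0.47  2.12  0.27  0.68 -2.02]
thick -90 0.028 [ 0.02  0.54 -0.25  2.22  0.32  0.41 -2.05]
big 90 0.15 [ 0.49  0.62 -1.01  1.84  0.61  1.03  0.8 ]
big 90 0.033 [ 0.41  0.77 -0.9   1.95  0.82  0.83  0.62]
big -90 0.15 [ 0.16  0.48 -0.44  1.84  0.26  0.88 -1.98]
big -90 0.033 [ 0.01  0.62 -0.23  1.96  0.25  0.59 -1.96]
thin 90 0.12 [ 0.36  0.58 -1.09  2.08  0.67  0.89  0.45]
thin 90 0.018 [-0.05  0.6  -0.46  2.19  0.58  0.47  0.61]
thin -90 0.12 [ 0.04  0.42 -0.56  2.09  0.34  0.72 -2.3 ]
thin -90 0.018 [-0.2   0.57 -0.23  2.19  0.31  0.41 -2.25]
small 90 0.15 [ 0.1   0.78 -1.1   1.61  0.73  1.21  0.42]
small 90 0.023 [-0.08  0.81 -0.71  1.73  0.68  0.86  0.48]
small -90 0.15 [-0.13  0.62 -0.59  1.62  0.39  1.02 -2.42]
small -90 0.023 [-0.3   0.73 -0.3   1.74  0.31  0.72 -2.34]
wax -20.8 0.12 [ 0.13  0.62 -0.97  1.93  0.63  0.93 -1.52]
wax -20.8 0.006 [-0.14  0.69 -0.54  2.03  0.63  0.59 -1.48]
wax 159.2 0.12 [ 0.24  0.74 -1.23  1.93  0.8   1.08  1.44]
wax 159.2 0.006 [ 0.2   0.97 -1.23  2.03  1.11  1.05  1.18]
dish -4.2 0.12 [-0.13  0.86 -0.99  1.46  0.74  1.22 -1.28]
dish -4.2 0.009 [-0.25  0.9  -0.69  1.56  0.67  0.94 -1.24]
dish 175.8 0.12 [-0.05  0.96 -1.23  1.46  0.91  1.36  1.74]
dish 175.8 0.009 [-0.05  1.12 -1.23  1.55  1.09  1.27  1.62]
needle 21.5 0.12 [ 0.57  0.44 -0.73  2.12  0.43  0.73 -0.07]
needle 21.5 0.004 [ 0.37  0.62 -0.48  2.24  0.69  0.43 -0.3 ]
needle 201.5 0.12 [ 0.08  0.36 -0.04  2.13  0.02  0.65 -2.74]
needle 201.5 0.004 [ 0.    0.59  0.07  2.24 -0.12  0.32 -2.59]
trough 12.4 0.12 [ 0.16  0.64 -0.8   1.79  0.55  0.96 -0.66]
trough 12.4 0.0085 [-0.    0.74 -0.54  1.88  0.59  0.68 -0.68]
trough 192.4 0.12 [-0.96  0.82  1.15  1.8  -0.84  1.11 -2.43]
trough 192.4 0.0085 [ 0.32  1.02 -1.23  1.88  1.09  1.12  2.01]
```

The top crop shows these thin-spool candidates, in top px:
- (266,234): white flange
- (206,214) and (288,260): turquoise
- (308,265): pink

In the enlarged side crop the (266,234) one has a dark blue body and pale flanges, at side px about (293,233), so it is the thin_spool. The only cream spool is at (304,234).

I'll confirm by projection, then start with the thick spool.

```bash
cat >> h.py <<'E'
def pick(x,y,z,a,w_open,lift,zup=.13,sq=40):
    move_ptp([x,y,zup],ori(a)); command_gripper(w_open/.085)
    move_straight([x,y,z],rate=.12); command_gripper(0.0,squeeze=sq)
    s=observe(); print("gripped w mm",round(s["grip_width"]*85,1),"tcp",np.round(s["tool_pos"],4),"F",np.round(s["wrist_force"],1),"t",s["clock"])
    move_straight([x,y,lift],rate=.15); s=observe(); print("lift w",round(s["grip_width"]*85,1),"F",np.round(s["wrist_force"],1))
def snap(tag,n="top",box=None,k=3.2):
    im,d=get_image(n); np.savez(f"{tag}.npz",im=im,d=d); b=cv2.cvtColor(im,cv2.COLOR_RGB2BGR)
    if box: b=cv2.resize(b[box[1]:box[3],box[0]:box[2]],None,fx=k,fy=k,interpolation=cv2.INTER_CUBIC)
    cv2.imwrite(f"pics/{tag}.png",b)
def place(x,y,z,a,w_open,zup,probe=True):
    move_straight([x,y,zup],ori(a),rate=.2); move_straight([x,y,z],rate=.08)
    s=observe(); print("down tcp",np.round(s["tool_pos"],4),"F",np.round(s["wrist_force"],1))
    command_gripper(w_open/.085); move_straight([x,y,zup],rate=.15); print("t",observe()["clock"])
E
python3 - <<'E'
from h import *
print("side thin",proj("side",[.4328,.1369,.023]),"thick",proj("side",[.4358,.0393,.03]))
x,y=.4358,.0393
move_ptp([x,y,.2],ori(90))
pick(x,y,.028,90,55,.11)
snap("s1","side",(160,150,360,330),3.3)
E
```

```text
side thin [293.40341762 234.01341755] thick [299.46162047 209.86399981]
gripped w mm 31.1 tcp [0.436  0.0392 0.0283] F [-0.6  0.2  5.3] t 4.5083
lift w 31.4 F [-0.2 -1.3 -0.8]
```

View pics/s1.png

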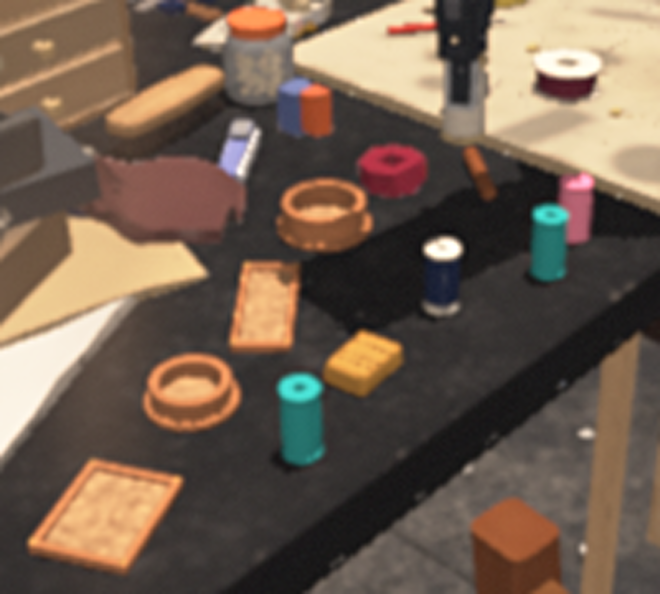

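The side crop shows the cream spool upright between the fingers, bottom at about (463,137), with everything else undisturbed. Placing it next.

Run:
```python
from h import *
place(.5365,.0512,.0338,90,50,.12)
move_straight([.47,.11,.13],rate=.25)
snap("s2","side",(160,150,360,330),3.3)
```

```text
down tcp [0.5368 0.0514 0.0341] F [ 0.2 -0.  -0.7]
t 8.4417
```

View pics/s2.png

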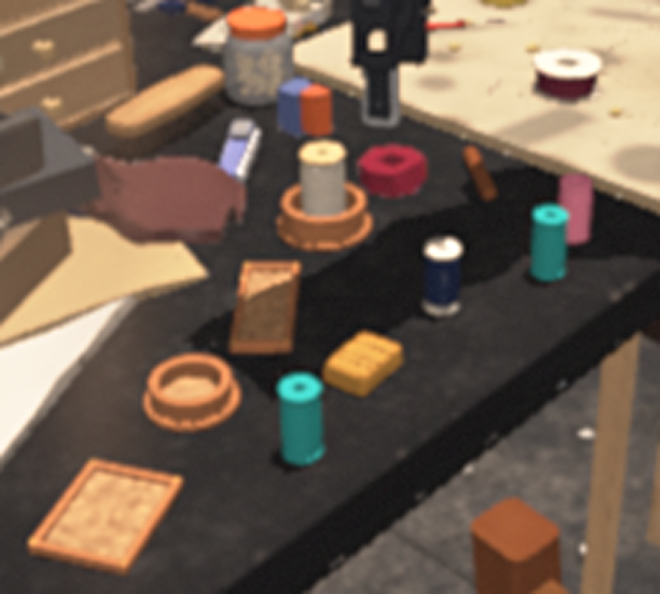

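The thick spool is upright in the big cup, top at (323,153). Next, the thin spool.

Run:
```python
from h import *
pick(.4328,.1369,.018,90,48,.12)
place(.5612,.2697,.0238,90,42,.12)
move_straight([.4664,.2209,.13],ori(-20.8),rate=.2)
snap("s3","side",(160,150,360,330),3.3)
```

```text
gripped w mm 21.9 tcp [0.4329 0.1369 0.0183] F [-1.1 -1.4  5.9] t 11.2
lift w 21.8 F [ 0.1 -0.9  0.3]
down tcp [0.5615 0.27   0.0243] F [ 0.7 -0.1 -0.2]
t 15.8833
```

View pics/s3.png

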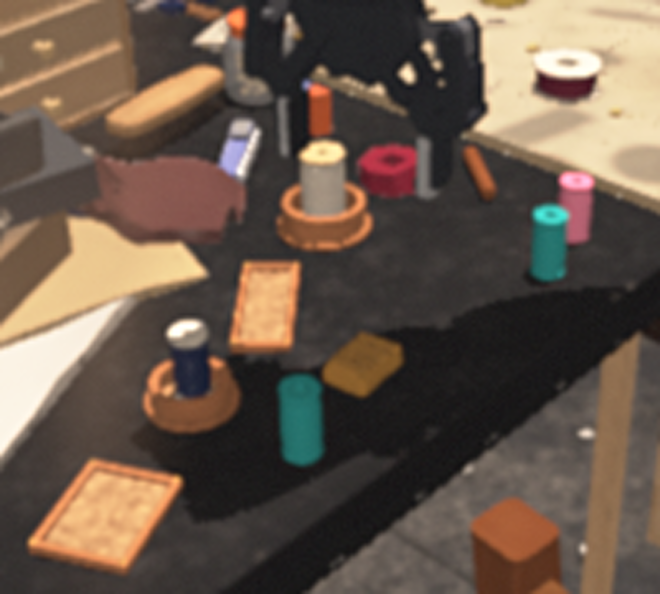

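The thin spool is in the small cup, top at (188,333) and bottom at about (192,392). The slight lean could be perspective, so I'll check it by depth later. Next, the wax.

Run:
```python
from h import *
pick(.4664,.2209,.006,-20.8,55,.11)
place(.572,.377,.0098,-4.2,48,.11)
move_straight([.50,.10,.2],ori(12),rate=.3)
snap("s4","side",(160,150,360,330),3.3)
snap("t4","top",(150,140,400,290))
```

```text
gripped w mm 29.7 tcp [0.4666 0.2209 0.0065] F [-0.4 -1.5  5.7] t 20.225
lift w 29.9 F [ 0.4  0.2 -0.6]
down tcp [0.5724 0.3773 0.0103] F [-0.   0.7 -1.1]
t 24.9583
```

View pics/s4.png

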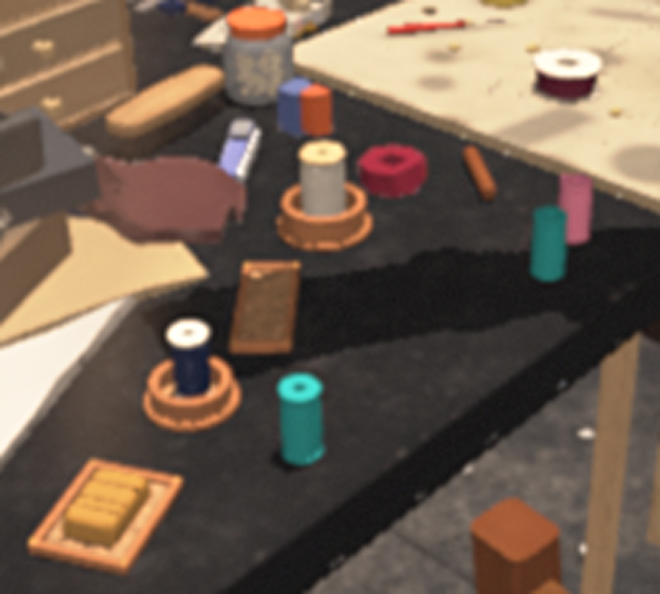

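View pics/t4.png

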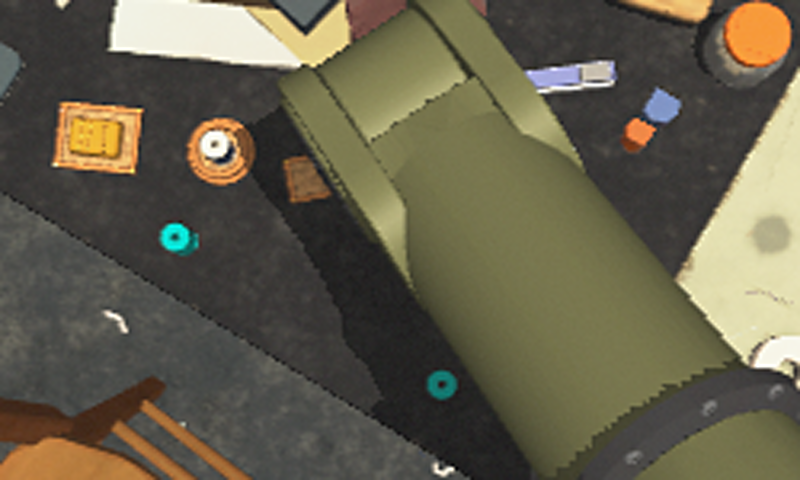

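The wax lies inside the dish (top crop (97,137)) with its long side along the dish's, and the thin spool's flange at (216,148) is within its cup. Next, the needle case.

Run:
```python
from h import *
move_ptp([.4352,-.0457,.13],ori(21.5))
pick(.4352,-.0457,.004,21.5,30,.11)
place(.547,.1665,.0085,12.4,26,.11)
move_straight([.45,-.05,.2],ori(21.5),rate=.3)
snap("s5","side",(160,150,360,330),3.3)
move_ptp([.3,-.45,.25],ori(-66))
snap("t5","top",(150,140,400,290))
print(observe()["clock"],observe()["tool_pos"])
```

```text
gripped w mm 11.5 tcp [ 0.4353 -0.0457  0.0042] F [-0.2  0.   5.8] t 29.2667
lift w 11.4 F [-0.2 -0.6 -0.5]
down tcp [0.5474 0.1666 0.009 ] F [ 0.6  0.2 -0.5]
t 34.425
37.1 [ 0.30145146 -0.44860942  0.2500174 ]
```

View pics/s5.png

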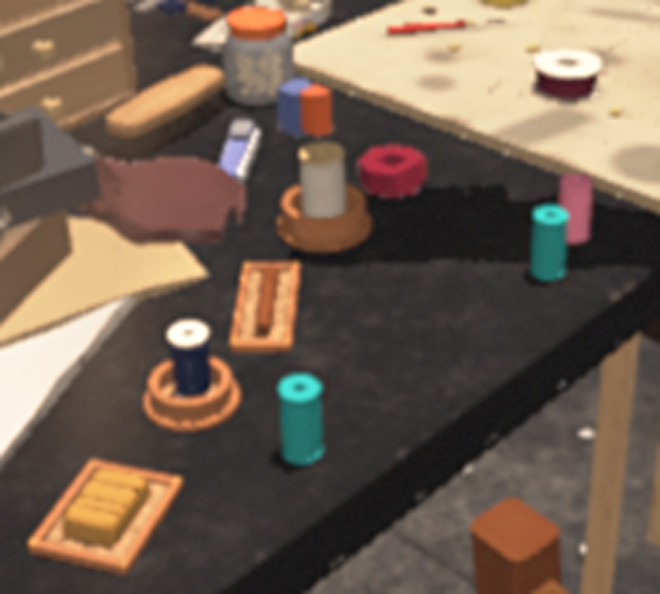

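View pics/t5.png

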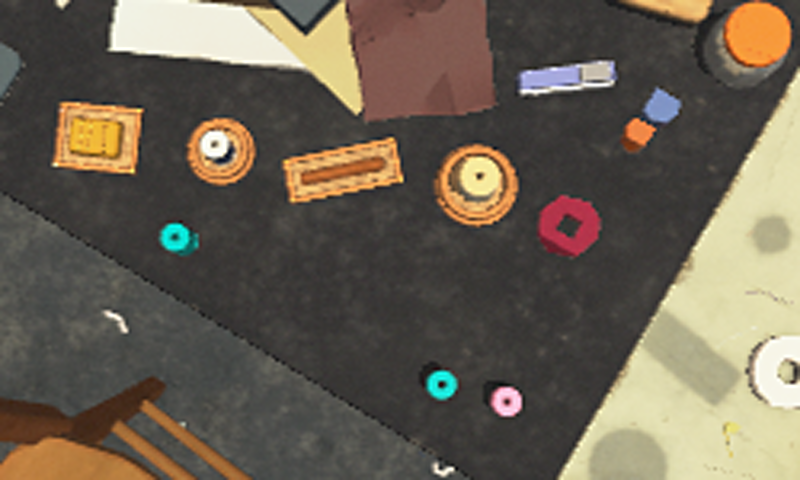

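Both views show all four things inside their holders, with the jar and clamp unmoved. Now I'll check heights, levelness and centring by depth.

Run:
```python
from h import *
W0=world("top",np.load("top0.npz")["d"])
W=world("top",np.load("t5.npz")["d"])
for n,x,y,z,r,zx in [("thick",.5365,.0512,.063,.019,.063),("thin",.5612,.2697,.051,.02,.051),("wax",.572,.377,.02,.03,.02),("needle",.547,.1665,.016,.045,.016)]:
    lo=z-.006
    m=(np.hypot(W[...,0]-x,W[...,1]-y)<r)&(W[...,2]>lo)&(W[...,2]<z+.01)
    P=W[m]; A=np.c_[P[:,:2]-P[:,:2].mean(0),np.ones(len(P))]; c=np.linalg.lstsq(A,P[:,2],rcond=None)[0]
    r_=cv2.minAreaRect((P[:,:2]*1000).astype(np.float32))
    print(n,len(P),"z med",np.median(P[:,2]).round(4),"expect",z,"tilt deg",np.degrees(np.arctan(c[:2])).round(1),"rect",np.round(r_[0],1),np.round(r_[1],1),round(r_[2],1))
for n,x,y,r,zl in [("jar",.6545,-.1717,.035,.06),("clamp",.628,-.0245,.05,.012)]:
    for w in(W0,W):
        m=(np.hypot(w[...,0]-x,w[...,1]-y)<r)&(w[...,2]>zl)&(w[...,2]<.085); print(n,w[m].mean(0).round(4))
for w,n in((W0,"before"),(W,"after")):
  m=(np.hypot(w[...,0]-.4,w[...,1]-.2)<.03); print(n,"bench z",np.median(w[m][:,2]).round(4))
```

```text
thick 116 z med 0.0632 expect 0.063 tilt deg [-2.9  2.1] rect [536.8  51.4] [29.  29.6] 89.0
thin 57 z med 0.0509 expect 0.051 tilt deg [ 4.5 -2.2] rect [559.8 269. ] [21.3 21.7] 0.8
wax 167 z med 0.019 expect 0.02 tilt deg [0.9 0.8] rect [570.6 376.5] [42.3 31.4] 81.6
needle 115 z med 0.0135 expect 0.016 tilt deg [0.8 0.5] rect [545.4 161.4] [30.7 79.1] 28.0
jar [ 0.6542 -0.171   0.0715]
jar [ 0.6543 -0.1708  0.0712]
clamp [ 0.6269 -0.0236  0.0212]
clamp [ 0.6266 -0.0231  0.0215]
before bench z -0.0004
after bench z 0.0
```

Run:
```python
from station import *
hold(0.3); print(observe()["clock"]); print(finish_job())
```

```text
37.4
the job is handed in; nothing more can be done
None
```

All four sewing things are in their holders, placed in the order you listed them, and the job was handed in at about 37 s with the arm clear of the bench.

- **Spools:** both are upright and near the centres of their cups. Their tops measured 63.2 mm (63 expected) and 50.9 mm (51 expected), so both sit on the cup floors.
- **Wax cake:** it lies flat, lengthwise in its dish. Its top measured 19.0 mm (20 expected), which is within noise.
- **Needle case:** both pictures show it lying lengthwise in the trough, inside the walls. Its median height was 13.5 mm against 16 at the crest, as its rounded top would give. Its depth-fitted outline was corrupted by stray points, so I relied on the pictures for its position and direction.
- **Fitted tilts:** for the two spools I got 2–4.5°, about what the depth noise gives over such small tops, so I did not treat them as leaning.
- **Bystanders:** the jar and clip clamp measured the same before and after, to within 0.5 mm. The pink and turquoise look-alike spools were not touched.

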